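# Push a plate home in a drilling jig and swing the hold-down over it

## Task

On the plywood drilling jig, push the flat aluminium plate along the board until its long edge lies flush against the fence and its end is right up against the end stop. Once it is seated, push the hold-down arm round by its upright peg, as far as it will go, so that it lies across the plate. Only push: do not lift or tip the plate, and leave the cup, tools and other things around the jig where they are.

Things in the scene. Friction and masses are not known exactly. Their poses are not given: they have to be found in the camera images.
- jig: fixed jig: plywood board with its underside on the table, top 12 mm up, a steel fence bar along its far side. Origin at table height; x towards the fence, y along it towards the end stop. Board x -160 to 140, y -240 to 240 mm; fence x 105 to 130, full length, top 37 mm above the table. Push against the fence face at x = 105 mm
- stop: fixed end stop: steel block 90 (x) x 40 (y) x 20 (z) mm on the board beside the fence, axes parallel to the jig's. Origin: centre of its underside, on the board top. Push against its -y face, at y = -20 mm. The hold-down arm turns on a vertical pivot over its centre
- plate: loose aluminium plate 95 (x) x 150 (y) x 16 (z) mm, about 0.6 kg, flat on the board, two scribed crosses on top; too wide to grasp. Origin: centre of its underside; y along its long edges. +x long edge goes to the fence, +y end to the stop: home, its centre is at jig x = 57.5 mm and y = -95 mm from the stop's origin
- holddown (a joint): angle (rad) of the flat steel hold-down arm, 20 mm wide, reaching 102 mm from the pivot, underside 4.5 mm above the plate, top 48.5 mm above the table. At 0 it points 155 deg counter-clockwise (from above) from jig x; growing turns it counter-clockwise to a hard end at 2.007, pointing along jig -y across the plate. Stays where left; 1 N at the peg moves it
- holddown_peg (a point): top of the black upright peg (14 mm diameter) at the arm's outer end, 88 mm from the pivot axis; the peg rises from 48.5 to 78.5 mm above the table. To close, push the side of the peg that trails in a counter-clockwise turn
- cup: bystander: white paper cup, 70 mm wide, 75 mm high, on the table on the robot's side of the board. Origin: centre of its underside
- block: bystander: steel parallel block, 60 x 25 x 22 mm, on the jig board near its corner at the robot side and +y end. Origin: centre of its underside
- jar: bystander: small jar, 56 mm wide, 60 mm high, on the table beyond the fence. Origin: centre of its underside
- driver: bystander: screwdriver lying on the table beside the board's -y end, roughly along jig x. Origin: on the table, under the tool
- wrench: bystander: wrench lying on the table beside the board's +y end, roughly along jig x. Origin: on the table, under the tool
- tape: bystander: tape measure case, 60 x 35 x 55 mm, standing on the table beyond the fence. Origin: centre of its underside
Not all that is in view belongs to the job. Several things have the shape of the plate; the one meant has the colours described above.

How it is judged:
By the outcome, as a careful person would: the job done as asked, in the order asked, and still so for the second after the job is handed in, with the robot touching nothing.
It also fails if it takes over 64 s, if anything falls off the work surface, if the arm or the gripper's body presses on something with over 40 N, if the wrist force passes 120 N, or if a joint passes its speed limit or range.

## Robot

A 6-joint arm with a two-finger parallel gripper is mounted at the origin on the work surface. World frame = base frame: x ahead of the robot, y to its left, z up, the work surface at z = 0. Lengths are in m, angles in rad, forces in N, time in s.
With the tool pointing down it reaches from about 0.325 to 0.85 m from the base axis. Payload 4.4 kg.
Tool frame: the origin (TCP) lies on the centre line of the jaws, within the pads' length; the fingertips stand 17 mm ahead of it and the grasp point (between the pads) lies 2 mm behind it (env.tip_extent is the distance from the TCP to the fingertips, in m); z points along the fingers, y is the line along which they close (so a half turn about z gives the same grasp; the last joint's range is limited). The gripper opens to 94 mm and grips with 3 to 60 N. Pads are 16 mm wide; open, the fingers measure 119 mm over their backs; the gripper's body (75 mm by 177 mm) begins 78 mm behind the grasp point.
Start: joints at [1.163, 0.207, 1.542, -0, 1.393, -0.15], TCP at [0.147, 0.556, 0.222] pointing down, gripper open.
Joint ranges: [-2.73, 2.73], [-0.86, 2.22], [0.23, 2.46], [-1.11, 4.25], [0.08, 2.63], [-2.82, 2.82]. Speed limits (rad/s): [2.79, 2.79, 3.14, 3.14, 3.14, 3.14].

## Interface

Orientations are given as a rotation vector (axis times angle).
In Python, from station import env gives the robot as it stands. The module is installed in compiled form; this text tells all that it offers.
- The arm moves only by the tool play_rows, never from a script. Its argument "targets" is a list of rows, each a list of 6 numbers: the shift along the world's x, y, z scaled (see below), then the turn, a rotation vector about the world's x, y, z scaled (see below). In form: [[x, y, z, ax, ay, az], ...]. A call has 1 to 5 rows; each row is the pose to reach, as a shift and turn from the pose commanded when the call began, turning the shorter way round; what a row does not reach only later rows make up. The controller multiplies each number of a shift by 10 cm and each number of a turn by 180 degrees. A row lasts 1/12 s, in which the tool goes at most 41.7 mm and 7.16 degrees, less where a joint would pass 70% of its speed; a pose out of reach is approached as far as the arm can. A call with a number of a shift or a turn outside -1 to 1 is refused whole. A call with a gripper value outside its range is refused whole. "gripper" is the opening, from 0 (shut) to 1 (fully open), set as the call begins (left out, the last holds). The fingers move at their own pace and stop on an object; "grip_force" is the grip in N (left out, the last holds). Time passes only in rows, so rows that repeat a pose let the fingers close. It gives the time, the measured TCP pose, the force, the opening and the grip force at its end, in the units of the state.
- env.read_state(): the state, without advancing time (a new reading comes with each control period).
- env.camera(name): name is "side" or "top"; returns a dict with "color" (480x640x3 uint8, red, green, blue), "range_z" (480x640 float32, m along the optical axis (not along the pixel's ray), 0 where there is no reading), "intrinsics" (3x3 intrinsics, pixels), "xyz" and "attitude" of the camera in the world. Camera axes: x right, y down, z forward; pixel columns grow to the right and rows downward; lengths in m; the calibration is good to about 2 mm. A picture is of the moment at which its call begins.
- env.finish_job(): hands the job in; it is judged then, once.
The state is a dict: "t": time; "qpos": joint angles; "qvel": joint speeds; "joint_torque": joint torques, N m; "tool_pos": TCP position; "eef_rot": TCP orientation; "wrist_force": force on the tool from outside, world axes, zero at the start; "wrist_torque": the same for the moment, N m; "grip_width": finger opening in m; "gripper_force": force on a finger pad.
Only numpy, scipy, OpenCV 4.12 (cv2) and the standard library are available. Lean on these libraries where they do the work, as an engineer would, in place of code of your own. Each camera call takes 0.05 s, during which the arm holds its last target. There are 200 camera calls.

## Working session

There is one attempt and no reset: what is moved stays moved. The work goes in short steps, Python scripts to look and compute and a tool call to move; the robot and the scene stay as the last step left them, time stands still between calls to the robot, and variables do not carry over. Pictures are saved under pics/ and viewed, at most 10 in all, crops included, and the job is handed in when it is done.

Besides the shell and the picture viewer there is one more tool, called by a JSON object that holds its "api" and its "payload", one argument or row to a line. play_rows: Moves the arm, as the interface text tells. Its arguments: {"type":"object","properties":{"targets":{"type":"array"},"gripper":{"type":"number"},"grip_force":{"type":"number"}},"required":["targets"]}

```bash
mkdir -p pics
cat > h.py <<'E'
from station import env
import numpy as np, cv2
from scipy.spatial.transform import Rotation as R
def rot(a):
    a=np.array(a,float)
    if a.shape==(3,3): return a
    return R.from_rotvec(a).as_matrix() if a.size==3 else R.from_quat(a).as_matrix()
def cloud(c):
    K=c["intrinsics"];z=c["range_z"];v,u=np.mgrid[0:480,0:640]
    p=np.stack([(u-K[0,2])/K[0,0]*z,(v-K[1,2])/K[1,1]*z,z],-1)
    return p@rot(c["attitude"]).T+np.array(c["xyz"])
def ray(c,u,v,h):
    K=c["intrinsics"];d=rot(c["attitude"])@np.array([(u-K[0,2])/K[0,0],(v-K[1,2])/K[1,1],1])
    o=np.array(c["xyz"]);return o+d*(h-o[2])/d[2]
def save(c,n): cv2.imwrite("pics/"+n,c["color"][...,::-1])
E
python3 - <<'E'
from h import *
import pickle
for n in("top","side"):
    c=env.camera(n);save(c,n+"0.png");pickle.dump(c,open(n+"0.pkl","wb"));print(n,c["xyz"],c["attitude"],c["intrinsics"])
print(env.read_state())
E
```

```text
top [ 0.34102961 -0.00365255  1.31593837] [-2.14993105  2.12434722 -0.12772255] [[551.64968461   0.         318.6814528 ]
 [  0.         551.64968461 233.76920541]
 [  0.           0.           1.        ]]
side [0.3722725  0.65146939 0.63650852] [-0.25967948  2.79094173 -1.26668696] [[435.35172875   0.         322.31124   ]
 [  0.         435.35172875 234.25418651]
 [  0.           0.           1.        ]]
{'t': 0.1, 'qpos': array([ 1.16249331e+00,  2.07339932e-01,  1.54276895e+00, -1.68650143e-05,
        1.39348677e+00, -1.50481898e-01]), 'qvel': array([-0.00140173, -0.00111055, -0.00313765, -0.0016526 , -0.00099811,
       -0.00015259]), 'joint_torque': array([-3.38759337e-04, -3.71866250e+01, -2.82292593e+01,  6.99421414e-02,
        3.11064755e-02, -5.93005257e-05]), 'tool_pos': array([0.14634571, 0.55536775, 0.22142394]), 'eef_rot': array([-4.03789919e-01, -3.11499259e+00,  3.03096662e-03]), 'wrist_force': array([ 0.34076685, -0.40648566,  0.1853576 ]), 'wrist_torque': array([ 0.02024801, -0.02854513,  0.02579622]), 'gripper_force': 0.0, 'grip_width': 0.09410945791469104}
```

View pics/top0.png

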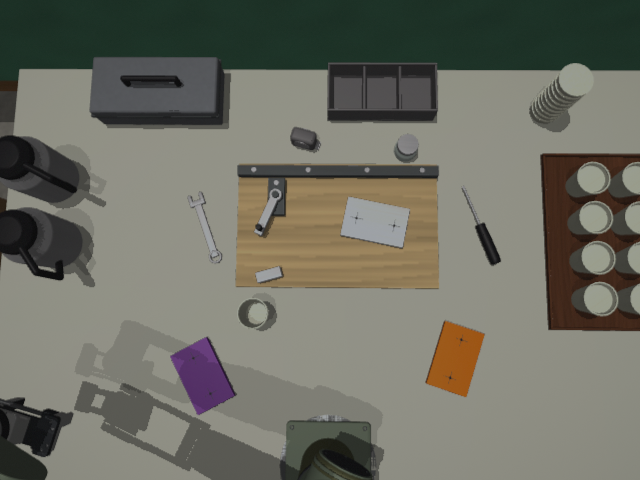

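View pics/side0.png

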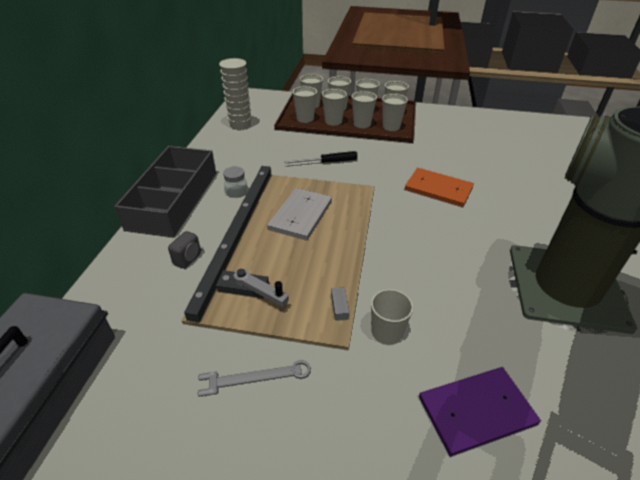

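The top view has three plate shapes: aluminium-grey with two crosses on the board (375,222), purple (203,376) and orange (455,358). The grey one on the board fits the description. The hold-down pivot is near (276,194) and its peg near (260,229). I'll confirm in an enlarged crop.

Run:
```python
from h import *
import pickle
c=pickle.load(open("top0.pkl","rb"))
im=c["color"][150:300,230:445,::-1]
cv2.imwrite("pics/crop1.png",cv2.resize(im,None,fx=3.7,fy=3.7,interpolation=cv2.INTER_CUBIC))
P=cloud(c); z=P[...,2]
print("board z",np.median(z[260:280,300:400]))
# plate: threshold height 20..34 mm in region
m=np.zeros((480,640),bool);m[185:260,325:425]=1
g=c["color"].astype(int);sat=g.max(-1)-g.min(-1)
for nm,mm in (("h",m&(z>.021)&(z<.036)),("col",m&(sat<25))):
    n,l,s,_=cv2.connectedComponentsWithStats(mm.astype(np.uint8));k=1+s[1:,4].argmax()
    cn=max(cv2.findContours((l==k).astype(np.uint8),0,1)[0],key=cv2.contourArea)
    b=cv2.boxPoints(cv2.minAreaRect(cn))
    W=np.array([ray(c,u,v,.028) for u,v in b]);print(nm,s[k,4],b.round(1).tolist());print(W.round(4).tolist(),np.linalg.norm(np.diff(W,axis=0),axis=1), W.mean(0), np.median(z[l==k]))
```

```text
board z 0.011470126007860237
h 2510 [[339.3999938964844, 234.89999389648438], [347.29998779296875, 195.6999969482422], [409.79998779296875, 208.1999969482422], [401.8999938964844, 247.39999389648438]]
[[0.5229, -0.022, 0.028], [0.6174, -0.0399, 0.028], [0.5885, -0.1878, 0.028], [0.4949, -0.1686, 0.028]] [0.09615972 0.1507249  0.09561472] [ 0.55592654 -0.10457824  0.028     ] 0.02747847317165364
col 2581 [[339.5, 235.5], [347.6000061035156, 195.8000030517578], [410.6000061035156, 208.6999969482422], [402.5, 248.39999389648438]]
[[0.5215, -0.0222, 0.028], [0.6171, -0.0407, 0.028], [0.5873, -0.1899, 0.028], [0.4926, -0.17, 0.028]] [0.09738377 0.15209259 0.09682015] [ 0.554653  -0.1056835  0.028    ] 0.0274090607802826
```

View pics/crop1.png

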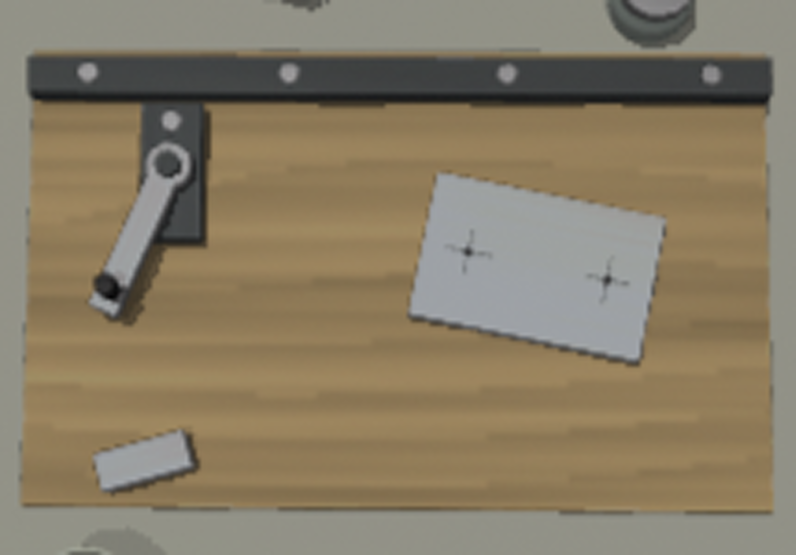

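The crop confirms the bare aluminium plate with crosses at full-image pixels (357,218) and (394,226). It is skewed about 11° to the fence. Next I'll measure the fence face, stop face, pivot and peg.

Run:
```python
from h import *
import pickle
c=pickle.load(open("top0.pkl","rb"));P=cloud(c);z=P[...,2]
w=lambda u,v,h:ray(c,230+(u-1.35)/3.7,150+(v-1.35)/3.7,h)[:2].round(4)
print("fence top near edge",w(30,95,.037),w(770,101,.037)," top far",w(30,57,.037),w(770,60,.037))
print("board -x corners",w(22,506,.012),w(772,512,.012))
print("stop corners -y",w(204,105,.032),w(204,240,.032)," +y",w(142,105,.032))
print("pivot",w(168,163,.05),"peg",w(106,285,.0785))
m=(z>.033)&(z<.041);m[:155]=0;m[185:]=0;m[:,:236]=0;m[:,441:]=0
q=P[m];b=cv2.minAreaRect((q[:,:2]*1000).astype(np.float32));print("fence rect",b,np.array(cv2.boxPoints(b)))
m=(z>.029)&(z<.036);m[:178]=0;m[225:]=0;m[:,:265]=0;m[:,292:]=0
q=P[m];print("stop",q.min(0),q.max(0),len(q))
m=(z>.065)&(z<.09);m[:200]=0;m[245:]=0;m[:,:245]=0;m[:,292:]=0
q=P[m];print("peg",np.median(q,0),len(q))
```

```text
fence top near edge [0.6627 0.2218] [ 0.6626 -0.2532]  top far [0.6879 0.2227] [ 0.6895 -0.2537]
board -x corners [0.3997 0.2221] [ 0.4018 -0.2549]
stop corners -y [0.6582 0.1097] [0.5697 0.1077]  +y [0.6579 0.1498]
pivot [0.6159 0.1301] peg [0.5328 0.1634]
fence rect ((678.8621826171875, -15.351028442382812), (54.605995178222656, 478.988037109375), 3.824296712875366) [[ 635.6465   221.78868]
 [ 667.5935  -256.13278]
 [ 722.0779  -252.49074]
 [ 690.13086  225.43073]]
stop [0.54852827 0.11072276 0.02905599] [0.65872581 0.14981101 0.0359879 ] 291
peg [0.53392293 0.16426568 0.07664662] 36
```

{"api": "play_rows", "payload": {
  "targets": [
    [0.45,-0.93,0,0,0,0.0817],
    [0.45,-0.93,0,0,0,0.0817],
    [0.45,-0.93,0,0,0,0.0817]
  ],
  "gripper": 1
}}

```text
t: 0.35
tool_pos: [0.192, 0.4599, 0.2212]
eef_rot: [0.005, -3.141, 0.006]
wrist_force: [-0.5, 0.8, 0.0]
grip_width: 0.0938
gripper_force: 0.0
```

{"api": "play_rows", "payload": {
  "targets": [
    [0.45,-0.93,0,0,0,0],
    [0.45,-0.93,0,0,0,0],
    [0.45,-0.93,0,0,0,0]
  ]
}}

```text
t: 0.6
tool_pos: [0.2371, 0.3665, 0.2217]
eef_rot: [-0.004, -3.141, 0.004]
wrist_force: [-0.5, 0.3, -0.1]
grip_width: 0.0942
gripper_force: 0.0
```

{"api": "play_rows", "payload": {
  "targets": [
    [0.45,-0.93,0,0,0,0],
    [0.45,-0.93,0,0,0,0],
    [0.45,-0.93,0,0,0,0]
  ]
}}

```text
t: 0.85
tool_pos: [0.2822, 0.2738, 0.2219]
eef_rot: [0.005, 3.142, -0.003]
wrist_force: [0.4, 0.7, 1.5]
grip_width: 0.0944
gripper_force: 0.0
```

{"api": "play_rows", "payload": {
  "targets": [
    [0.45,-0.93,0,0,0,0],
    [0.45,-0.93,0,0,0,0],
    [0.45,-0.93,0,0,0,0]
  ]
}}

```text
t: 1.1
tool_pos: [0.3274, 0.1808, 0.2222]
eef_rot: [0.006, 3.141, -0.002]
wrist_force: [-0.7, 1.0, -1.1]
grip_width: 0.0942
gripper_force: 0.0
```

{"api": "play_rows", "payload": {
  "targets": [
    [0.45,-0.93,0,0,0,0],
    [0.45,-0.93,0,0,0,0],
    [0.45,-0.93,0,0,0,0]
  ]
}}

```text
t: 1.35
tool_pos: [0.3727, 0.0876, 0.2224]
eef_rot: [0.006, 3.141, -0.002]
wrist_force: [0.2, 0.8, 0.1]
grip_width: 0.0941
gripper_force: 0.0
```

{"api": "play_rows", "payload": {
  "targets": [
    [0.45,-0.93,0,0,0,0],
    [0.45,-0.93,0,0,0,0],
    [0.45,-0.93,0,0,0,0]
  ]
}}

```text
t: 1.6
tool_pos: [0.4178, -0.0057, 0.2224]
eef_rot: [0.007, 3.141, -0.003]
wrist_force: [0.6, 0.6, -0.6]
grip_width: 0.0941
gripper_force: 0.0
```

{"api": "play_rows", "payload": {
  "targets": [
    [0.45,-0.93,0,0,0,0],
    [0.45,-0.93,0,0,0,0],
    [0.45,-0.93,0,0,0,0],
    [0.45,-0.93,0,0,0,0]
  ]
}}

```text
t: 1.93
tool_pos: [0.4628, -0.0987, 0.2221]
eef_rot: [0.009, 3.141, -0.002]
wrist_force: [-1.3, -0.2, 0.5]
grip_width: 0.0938
gripper_force: 0.0
```

{"api": "play_rows", "payload": {
  "targets": [
    [-0.03,-0.03,-1.0,0,0,0.0025],
    [-0.03,-0.03,-1.0,0,0,0.0025],
    [-0.03,-0.03,-1.0,0,0,0.0025]
  ]
}}

```text
t: 2.18
tool_pos: [0.4544, -0.0958, 0.1174]
eef_rot: [0.01, -3.133, -0.006]
wrist_force: [-0.4, -0.2, -0.7]
grip_width: 0.0941
gripper_force: 0.0
```

{"api": "play_rows", "payload": {
  "targets": [
    [0,0,-0.4,0,0,0],
    [0,0,-0.7,0,0,0],
    [0,0,-0.87,0,0,0],
    [0,0,-0.87,0,0,0],
    [0,0,-0.87,0,0,0]
  ]
}}

```text
t: 2.6
tool_pos: [0.4573, -0.0968, 0.0347]
eef_rot: [0.012, -3.139, -0.002]
wrist_force: [-1.5, 0.4, 1.4]
grip_width: 0.0938
gripper_force: 0.0
```

{"api": "play_rows", "payload": {
  "targets": [
    [0.08,0,0,0,0,0],
    [0.16,0,0,0,0,0],
    [0.24,0,0,0,0,0],
    [0.32,0,0,0,0,0],
    [0.4,0,0,0,0,0]
  ]
}}

```text
t: 3.02
tool_pos: [0.4975, -0.0988, 0.0364]
eef_rot: [0.011, -3.136, 0.003]
wrist_force: [-9.5, -2.9, 8.1]
grip_width: 0.0941
gripper_force: 5.0
```

{"api": "play_rows", "payload": {
  "targets": [
    [0.06,0,0,0,0,0],
    [0.12,0,0,0,0,0],
    [0.18,0,0,0,0,0],
    [0.24,0,0,0,0,0],
    [0.3,0,0,0,0,0]
  ]
}}

```text
t: 3.43
tool_pos: [0.5258, -0.0981, 0.0356]
eef_rot: [0.012, -3.133, -0.0]
wrist_force: [-10.9, -1.0, 9.2]
grip_width: 0.0942
gripper_force: 5.3
```

Run:
```python
from h import *
c=env.camera("top");save(c,"top1.png")
cv2.imwrite("pics/crop2.png",cv2.resize(c["color"][150:300,230:445,::-1],None,fx=3.7,fy=3.7,interpolation=cv2.INTER_CUBIC))
```

```text
(no output)
```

View pics/crop2.png

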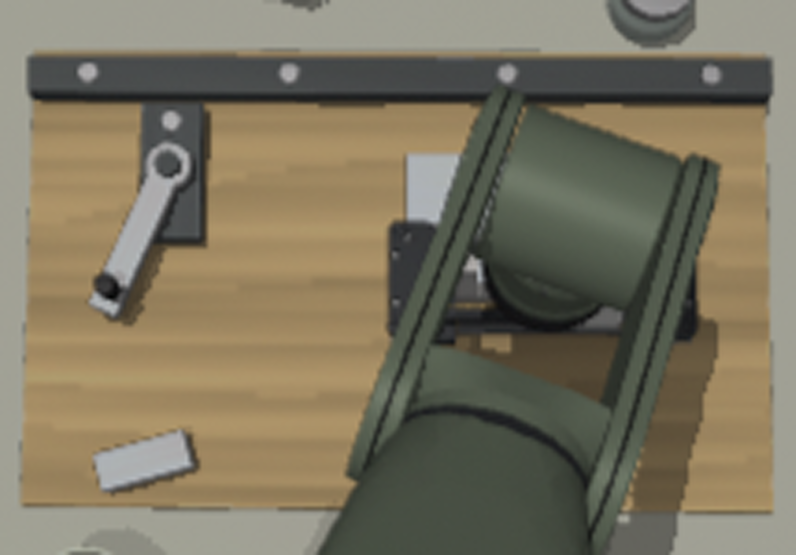

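The plate is now square to the fence (far edge at crop row 154, +y end at column 406). The upward 9 N is unexplained, so I'll back off and check it.

{"api": "play_rows", "payload": {
  "targets": [
    [-0.1,0,0,0,0,0],
    [-0.1,0,0,0,0,0],
    [-0.1,0,0,0,0,0]
  ]
}}

```text
t: 3.73
tool_pos: [0.5187, -0.098, 0.0357]
eef_rot: [-0.01, 3.141, -0.0]
wrist_force: [0.4, -0.4, -0.1]
grip_width: 0.094
gripper_force: 0.0
```

```bash
python3 -c "
from h import *
print(env.tip_extent);s=env.read_state();print(s)"
```

```text
0.017
{'t': 3.7333, 'qpos': array([-3.50810415e-01,  3.41888146e-01,  1.80435073e+00,  2.72853296e-04,
        9.94399716e-01, -1.92829805e+00]), 'qvel': array([ 0.00123182,  0.00080921, -0.01092069, -0.00013489, -0.00343773,
        0.00149367]), 'joint_torque': array([-1.71152980e-02, -3.62654150e+01, -2.15495753e+01, -4.22416104e-02,
        1.05426970e-01, -5.54209255e-03]), 'tool_pos': array([ 0.51871678, -0.09795325,  0.03570054]), 'eef_rot': array([-1.02740595e-02,  3.14060163e+00, -1.82514154e-04]), 'wrist_force': array([ 0.35882473, -0.36923692, -0.07652081]), 'wrist_torque': array([0.01340628, 0.02442819, 0.03276838]), 'gripper_force': 0.0, 'grip_width': 0.09396287208479491}
```

{"api": "play_rows", "payload": {
  "targets": [
    [0,0,-0.025,0,0,0],
    [0.1,0,-0.025,0,0,0],
    [0.16,0,-0.025,0,0,0],
    [0.22,0,-0.025,0,0,0],
    [0.28,0,-0.025,0,0,0]
  ]
}}

```text
t: 4.15
tool_pos: [0.5434, -0.0976, 0.0325]
eef_rot: [0.012, -3.132, -0.002]
wrist_force: [-10.6, -0.3, 9.6]
grip_width: 0.0937
gripper_force: 5.4
```

{"api": "play_rows", "payload": {
  "targets": [
    [0.03,0,0,0,0,0],
    [0.06,0,0,0,0,0],
    [0.09,0,0,0,0,0]
  ]
}}

```text
t: 4.4
tool_pos: [0.5525, -0.0976, 0.0325]
eef_rot: [0.012, -3.132, -0.002]
wrist_force: [-10.0, -0.4, 8.5]
grip_width: 0.0942
gripper_force: 5.3
```

{"api": "play_rows", "payload": {
  "targets": [
    [-0.15,0,0,0,0,0],
    [-0.15,0,0.35,0,0,-0.035],
    [-0.15,-0.3,0.7,0,0,-0.07],
    [-0.15,-0.6,0.7,0,0,-0.105],
    [-0.15,-0.9,0.7,0,0,-0.14]
  ],
  "gripper": 0.5
}}

```text
t: 4.82
tool_pos: [0.5446, -0.1903, 0.1071]
eef_rot: [0.678, 3.058, -0.004]
wrist_force: [-0.2, 0.2, -0.0]
grip_width: 0.0639
gripper_force: 0.0
```

{"api": "play_rows", "payload": {
  "targets": [
    [0.2,-0.15,0,0,0,-0.038],
    [0.4,-0.15,0,0,0,-0.076],
    [0.6,-0.15,0,0,0,-0.114],
    [0.7,-0.15,0,0,0,-0.152],
    [0.7,-0.15,0,0,0,-0.19]
  ]
}}

```text
t: 5.23
tool_pos: [0.6142, -0.2037, 0.1034]
eef_rot: [1.553, 2.726, 0.002]
wrist_force: [-0.1, -0.3, 0.2]
grip_width: 0.0473
gripper_force: 0.0
```

{"api": "play_rows", "payload": {
  "targets": [
    [0,0,0,0,0,-0.038],
    [0,0,0,0,0,-0.076],
    [0,0,0,0,0,-0.114],
    [0,0,0,0,0,-0.152],
    [0,0,0,0,0,-0.17]
  ]
}}

```text
t: 5.65
tool_pos: [0.612, -0.2032, 0.1031]
eef_rot: [2.218, 2.223, 0.001]
wrist_force: [-0.3, 0.3, 0.1]
grip_width: 0.0471
gripper_force: 0.0
```

Run:
```python
from h import *
c=env.camera("top")
cv2.imwrite("pics/crop3.png",cv2.resize(c["color"][150:300,230:445,::-1],None,fx=3.7,fy=3.7,interpolation=cv2.INTER_CUBIC))
s=env.read_state();print(s["tool_pos"],s["eef_rot"],s["qpos"][5],R.from_rotvec(s["eef_rot"]).as_matrix()[:,1])
```

```text
[ 0.61196502 -0.20323539  0.103067  ] [2.21814809e+00 2.22263076e+00 1.28994062e-03] -0.457002822853 [0.99999663 0.00201925 0.0016312 ]
```

View pics/crop3.png

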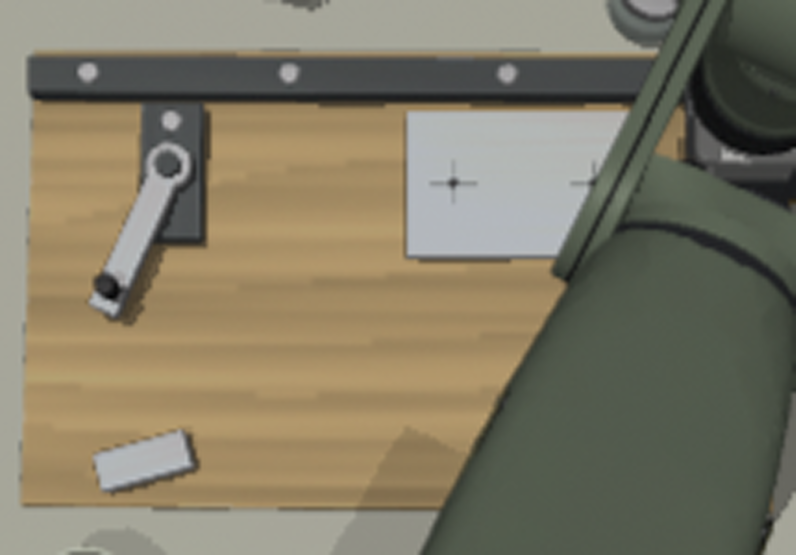

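The plate is parallel to the fence with a gap of about 4 mm (far edge at crop row 110, fence at row 101). Next I'll push it along y.

{"api": "play_rows", "payload": {
  "targets": [
    [-0.04,0,-0.35,0,0,0],
    [-0.04,0,-0.6,0,0,0],
    [-0.04,0,-0.7,0,0,0],
    [-0.04,0,-0.7,0,0,0]
  ]
}}

```text
t: 6.03
tool_pos: [0.606, -0.2024, 0.0311]
eef_rot: [-2.211, -2.228, 0.001]
wrist_force: [1.0, -0.3, -0.8]
grip_width: 0.047
gripper_force: 0.0
```

{"api": "play_rows", "payload": {
  "targets": [
    [0,0.08,0,0,0,0],
    [0,0.16,0,0,0,0],
    [0,0.24,0,0,0,0],
    [0,0.32,0,0,0,0],
    [0,0.4,0,0,0,0]
  ]
}}

```text
t: 6.45
tool_pos: [0.6075, -0.1635, 0.0341]
eef_rot: [2.211, 2.227, -0.001]
wrist_force: [-0.3, -5.1, 0.8]
grip_width: 0.047
gripper_force: 2.6
```

{"api": "play_rows", "payload": {
  "targets": [
    [0,0.08,0,0,0,0],
    [0,0.16,0,0,0,0],
    [0,0.24,0,0,0,0],
    [0,0.32,0,0,0,0],
    [0,0.4,0,0,0,0]
  ]
}}

```text
t: 6.87
tool_pos: [0.6074, -0.1234, 0.034]
eef_rot: [2.211, 2.227, -0.001]
wrist_force: [0.2, -5.0, 1.3]
grip_width: 0.047
gripper_force: 2.7
```

{"api": "play_rows", "payload": {
  "targets": [
    [0,0.08,0,0,0,0],
    [0,0.16,0,0,0,0],
    [0,0.24,0,0,0,0],
    [0,0.32,0,0,0,0],
    [0,0.4,0,0,0,0]
  ]
}}

```text
t: 7.28
tool_pos: [0.6074, -0.0834, 0.034]
eef_rot: [2.211, 2.227, -0.001]
wrist_force: [-0.1, -5.9, 1.7]
grip_width: 0.047
gripper_force: 2.8
```

{"api": "play_rows", "payload": {
  "targets": [
    [0,0.05,0,0,0,0],
    [0,0.1,0,0,0,0],
    [0,0.15,0,0,0,0],
    [0,0.2,0,0,0,0],
    [0,0.25,0,0,0,0]
  ]
}}

```text
t: 7.7
tool_pos: [0.6074, -0.0587, 0.034]
eef_rot: [2.211, 2.227, -0.001]
wrist_force: [-0.5, -5.5, 1.7]
grip_width: 0.047
gripper_force: 3.0
```

{"api": "play_rows", "payload": {
  "targets": [
    [0,0.02,0,0,0,0],
    [0,0.04,0,0,0,0],
    [0,0.06,0,0,0,0],
    [0,0.08,0,0,0,0]
  ]
}}

```text
t: 8.03
tool_pos: [0.6073, -0.0509, 0.034]
eef_rot: [2.211, 2.227, -0.001]
wrist_force: [-0.4, -6.6, 2.9]
grip_width: 0.0471
gripper_force: 3.1
```

{"api": "play_rows", "payload": {
  "targets": [
    [0,0.01,0,0,0,0],
    [0,0.02,0,0,0,0]
  ]
}}

```text
t: 8.2
tool_pos: [0.6074, -0.0495, 0.0341]
eef_rot: [2.21, 2.227, -0.002]
wrist_force: [0.4, -9.3, 0.9]
grip_width: 0.0472
gripper_force: 4.7
```

{"api": "play_rows", "payload": {
  "targets": [
    [0,0.01,0,0,0,0],
    [0,0.02,0,0,0,0]
  ]
}}

```text
t: 8.37
tool_pos: [0.6074, -0.0493, 0.0341]
eef_rot: [2.208, 2.226, -0.006]
wrist_force: [-0.5, -13.4, 0.6]
grip_width: 0.047
gripper_force: 7.0
```

Run:
```python
from h import *
c=env.camera("top")
cv2.imwrite("pics/crop4.png",cv2.resize(c["color"][165:235,250:390,::-1],None,fx=5.7,fy=5.7,interpolation=cv2.INTER_CUBIC))
```

```text
(no output)
```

View pics/crop4.png

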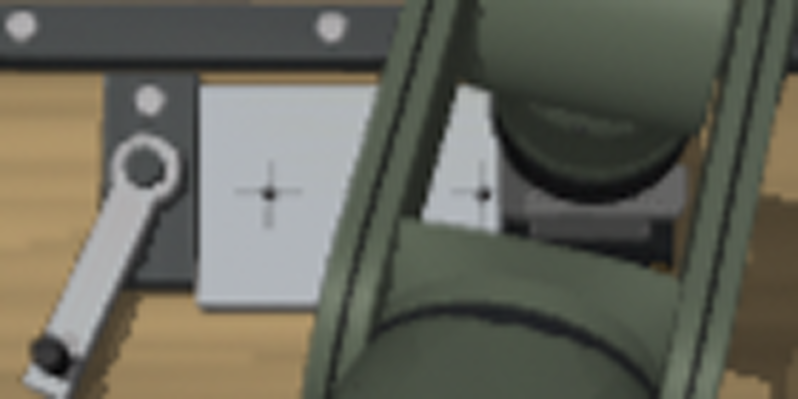

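The plate sits against the stop (seam at crop column 197, force rising to 13 N with no motion). About 4 mm of gap to the fence remains, so I'll push in +x from the near side.

{"api": "play_rows", "payload": {
  "targets": [
    [0,-0.15,0,0,0,0],
    [0,-0.2,0.35,0,0,0.035],
    [-0.2,-0.2,0.7,0,0,0.07],
    [-0.5,-0.2,0.8,0,0,0.105],
    [-0.8,-0.2,0.8,0,0,0.14]
  ],
  "gripper": 1
}}

```text
t: 8.83
tool_pos: [0.5292, -0.066, 0.1171]
eef_rot: [1.663, 2.657, 0.007]
wrist_force: [0.5, 0.7, -0.6]
grip_width: 0.0767
gripper_force: 0.0
```

{"api": "play_rows", "payload": {
  "targets": [
    [0,0.25,0,0,0,0.038],
    [0,0.5,0,0,0,0.076],
    [0,0.75,0,0,0,0.114],
    [0,1.0,0,0,0,0.152],
    [0,1.0,0,0,0,0.19]
  ]
}}

```text
t: 9.25
tool_pos: [0.5253, 0.0387, 0.1128]
eef_rot: [-0.804, -3.034, -0.006]
wrist_force: [0.1, -0.5, 0.3]
grip_width: 0.0942
gripper_force: 0.0
```

{"api": "play_rows", "payload": {
  "targets": [
    [0,0,0,0,0,0.038],
    [0,0,0,0,0,0.076],
    [0,0,0,0,0,0.114],
    [0,0,0,0,0,0.152],
    [0,0,0,0,0,0.17]
  ]
}}

```text
t: 9.67
tool_pos: [0.5258, 0.0352, 0.1127]
eef_rot: [0.019, -3.14, -0.004]
wrist_force: [0.6, -0.4, 1.1]
grip_width: 0.094
gripper_force: 0.0
```

Run:
```python
from h import *
s=env.read_state();print(s["tool_pos"],s["qpos"][5],R.from_rotvec(s["eef_rot"]).as_matrix()[:,1])
c=env.camera("top")
cv2.imwrite("pics/crop5.png",cv2.resize(c["color"][165:235,250:390,::-1],None,fx=5.7,fy=5.7,interpolation=cv2.INTER_CUBIC))
```

```text
[0.52584407 0.03518691 0.11271678] -1.682556441228056 [-0.01183408  0.99992699  0.00244206]
```

{"api": "play_rows", "payload": {
  "targets": [
    [0,0,-0.4,0,0,-0.003],
    [0,0,-0.7,0,0,-0.003],
    [0,0,-0.8,0,0,-0.003],
    [0,0,-0.8,0,0,-0.003],
    [0.1,0,-0.8,0,0,-0.003]
  ]
}}

```text
t: 10.13
tool_pos: [0.5341, 0.0348, 0.032]
eef_rot: [-0.006, -3.137, -0.002]
wrist_force: [-1.4, 1.0, 0.2]
grip_width: 0.094
gripper_force: 0.0
```

{"api": "play_rows", "payload": {
  "targets": [
    [0.05,0,0,0,0,0],
    [0.1,0,0,0,0,0],
    [0.14,0,0,0,0,0],
    [0.16,0,0,0,0,0],
    [0.18,0,0,0,0,0]
  ]
}}

```text
t: 10.55
tool_pos: [0.5528, 0.0342, 0.0328]
eef_rot: [-0.003, -3.137, -0.0]
wrist_force: [-7.0, -1.1, 4.0]
grip_width: 0.0936
gripper_force: 3.4
```

{"api": "play_rows", "payload": {
  "targets": [
    [0.01,0,0,0,0,0],
    [0.02,0,0,0,0,0]
  ]
}}

```text
t: 10.72
tool_pos: [0.5534, 0.0345, 0.0325]
eef_rot: [-0.003, -3.134, -0.001]
wrist_force: [-8.8, -0.4, 6.9]
grip_width: 0.0942
gripper_force: 4.2
```

{"api": "play_rows", "payload": {
  "targets": [
    [0.02,0,0,0,0,0],
    [0.04,0,0,0,0,0]
  ]
}}

```text
t: 10.88
tool_pos: [0.5555, 0.0345, 0.0322]
eef_rot: [-0.004, -3.13, -0.001]
wrist_force: [-11.7, 1.3, 9.8]
grip_width: 0.0938
gripper_force: 5.7
```

{"api": "play_rows", "payload": {
  "targets": [
    [0.015,0,0,0,0,0],
    [0.03,0,0,0,0,0]
  ]
}}

```text
t: 11.05
tool_pos: [0.5587, 0.0345, 0.0322]
eef_rot: [-0.004, -3.131, -0.001]
wrist_force: [-10.3, -0.1, 9.3]
grip_width: 0.0946
gripper_force: 5.3
```

{"api": "play_rows", "payload": {
  "targets": [
    [0.01,0,0,0,0,0],
    [0.02,0,0,0,0,0]
  ]
}}

```text
t: 11.22
tool_pos: [0.5608, 0.0345, 0.0323]
eef_rot: [-0.004, -3.131, -0.001]
wrist_force: [-11.1, 0.8, 8.2]
grip_width: 0.0939
gripper_force: 5.3
```

{"api": "play_rows", "payload": {
  "targets": [
    [0.01,0,0,0,0,0],
    [0.02,0,0,0,0,0]
  ]
}}

```text
t: 11.38
tool_pos: [0.5616, 0.0345, 0.0322]
eef_rot: [-0.004, -3.128, -0.001]
wrist_force: [-14.7, -1.1, 11.5]
grip_width: 0.094
gripper_force: 7.3
```

{"api": "play_rows", "payload": {
  "targets": [
    [0.01,0,0,0,0,0],
    [0.02,0,0,0,0,0]
  ]
}}

```text
t: 11.55
tool_pos: [0.5616, 0.0345, 0.0319]
eef_rot: [-0.003, -3.123, -0.001]
wrist_force: [-17.8, -0.6, 16.1]
grip_width: 0.094
gripper_force: 9.3
```

{"api": "play_rows", "payload": {
  "targets": [
    [-0.1,0,0,0,0,0],
    [-0.25,0,0,0,0,0],
    [-0.4,0,0.3,0,0,0],
    [-0.7,0,0.6,0,0,0],
    [-1.0,0,0.8,0,0,0]
  ]
}}

```text
t: 11.97
tool_pos: [0.4704, 0.0338, 0.115]
eef_rot: [0.005, 3.138, -0.0]
wrist_force: [-0.6, 0.3, 1.0]
grip_width: 0.0936
gripper_force: 0.0
```

Run:
```python
from h import *
c=env.camera("top")
a=cv2.resize(c["color"][165:215,265:370,::-1],None,fx=7.5,fy=7.5,interpolation=cv2.INTER_CUBIC)
cv2.imwrite("pics/crop6.png",a)
```

```text
(no output)
```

View pics/crop6.png

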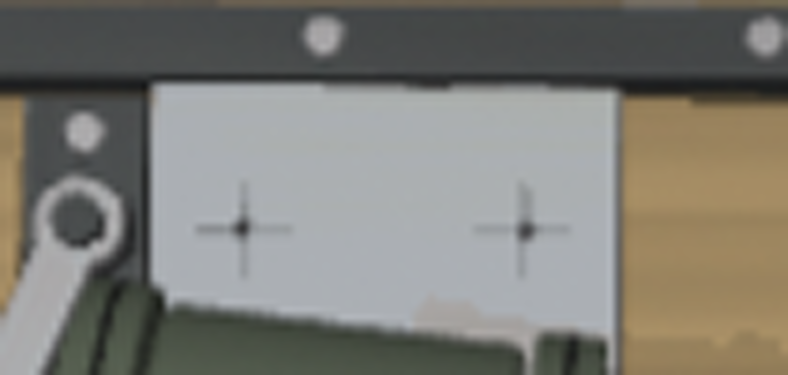

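Flush on the fence (seam at crop row 80) and tight at the stop (column 148). I'll give it one more light +y nudge with closed fingers to be sure.

{"api": "play_rows", "payload": {
  "targets": [
    [0,-0.4,0,0,0,0],
    [0,-0.8,0,0,0,0],
    [0.3,-1.0,0,0,0,0],
    [0.7,-1.0,0,0,0,0],
    [1.0,-1.0,0,0,0,0]
  ],
  "gripper": 0
}}

```text
t: 12.43
tool_pos: [0.572, -0.068, 0.1134]
eef_rot: [0.01, 3.139, -0.001]
wrist_force: [-0.4, -0.5, 0.5]
grip_width: 0.0641
gripper_force: 0.0
```

{"api": "play_rows", "payload": {
  "targets": [
    [0.3,-0.25,0,0,0,0],
    [0.58,-0.25,-0.2,0,0,0],
    [0.58,-0.25,-0.5,0,0,0],
    [0.58,-0.25,-0.75,0,0,0],
    [0.58,-0.25,-0.8,0,0,0]
  ]
}}

```text
t: 12.85
tool_pos: [0.6258, -0.0907, 0.0293]
eef_rot: [-0.005, -3.136, -0.002]
wrist_force: [-2.4, -0.9, 10.1]
grip_width: 0.0312
gripper_force: 4.9
```

{"api": "play_rows", "payload": {
  "targets": [
    [0,0.1,0,0,0,0],
    [0,0.18,0,0,0,0],
    [0,0.24,0,0,0,0],
    [0,0.28,0,0,0,0],
    [0,0.31,0,0,0,0]
  ]
}}

```text
t: 13.27
tool_pos: [0.628, -0.059, 0.0339]
eef_rot: [0.003, 3.14, -0.0]
wrist_force: [0.1, 0.7, 0.9]
grip_width: 0.0006
gripper_force: 0.0
```

{"api": "play_rows", "payload": {
  "targets": [
    [0,0.02,0,0,0,0],
    [0,0.04,0,0,0,0],
    [0,0.05,0,0,0,0]
  ]
}}

```text
t: 13.52
tool_pos: [0.6277, -0.0548, 0.0332]
eef_rot: [0.004, 3.141, -0.0]
wrist_force: [-0.9, 0.3, -0.0]
grip_width: 0.0004
gripper_force: 0.0
```

{"api": "play_rows", "payload": {
  "targets": [
    [0,0.01,0,0,0,0],
    [0,0.02,0,0,0,0],
    [0,0.03,0,0,0,0]
  ]
}}

```text
t: 13.77
tool_pos: [0.6276, -0.0526, 0.033]
eef_rot: [0.004, 3.142, -0.002]
wrist_force: [0.4, -2.2, -0.1]
grip_width: 0.0005
gripper_force: 1.4
```

{"api": "play_rows", "payload": {
  "targets": [
    [0,0.01,0,0,0,0],
    [0,0.02,0,0,0,0],
    [0,0.03,0,0,0,0]
  ]
}}

```text
t: 14.02
tool_pos: [0.6281, -0.052, 0.033]
eef_rot: [0.003, 3.14, -0.008]
wrist_force: [-0.5, -11.0, -1.3]
grip_width: 0.0005
gripper_force: 4.9
```

{"api": "play_rows", "payload": {
  "targets": [
    [0,0.01,0,0,0,0],
    [0,0.02,0,0,0,0]
  ]
}}

```text
t: 14.18
tool_pos: [0.6282, -0.0518, 0.0331]
eef_rot: [0.003, 3.14, -0.013]
wrist_force: [0.1, -14.2, -2.5]
grip_width: 0.0004
gripper_force: 7.1
```

Seated firmly on both faces. Now lifting clear and turning the tool towards the peg.

{"api": "play_rows", "payload": {
  "targets": [
    [0,-0.1,0,0,0,0],
    [0,-0.2,0.2,0,0,-0.035],
    [0,-0.2,0.6,0,0,-0.07],
    [0,-0.2,0.95,0,0,-0.105],
    [0,-0.2,1.0,0,0,-0.14]
  ]
}}

```text
t: 14.6
tool_pos: [0.6323, -0.068, 0.1407]
eef_rot: [0.696, 3.051, 0.002]
wrist_force: [0.4, -0.5, 0.2]
grip_width: 0.0005
gripper_force: 0.0
```

{"api": "play_rows", "payload": {
  "targets": [
    [0,0.25,0,0,0,-0.035],
    [0,0.5,0,0,0,-0.07],
    [0,0.75,0,0,0,-0.105],
    [0,1.0,0,0,0,-0.14],
    [0,1.0,0,0,0,-0.17]
  ]
}}

```text
t: 15.02
tool_pos: [0.627, 0.0379, 0.1329]
eef_rot: [-1.475, -2.771, -0.005]
wrist_force: [-0.8, -0.5, -0.4]
grip_width: 0.0004
gripper_force: 0.0
```

{"api": "play_rows", "payload": {
  "targets": [
    [-0.1,0.25,0,0,0,-0.035],
    [-0.2,0.5,0,0,0,-0.07],
    [-0.3,0.75,0,0,0,-0.105],
    [-0.4,1.0,0,0,0,-0.14],
    [-0.4,1.0,0,0,0,-0.17]
  ]
}}

```text
t: 15.43
tool_pos: [0.5851, 0.1377, 0.1327]
eef_rot: [-2.152, -2.283, -0.001]
wrist_force: [-1.0, -0.3, -0.8]
grip_width: 0.0007
gripper_force: 0.0
```

{"api": "play_rows", "payload": {
  "targets": [
    [-0.2,0.3,0,0,0,-0.035],
    [-0.4,0.6,0,0,0,-0.07],
    [-0.4,0.7,0,0,0,-0.105],
    [-0.4,0.7,0,0,0,-0.14],
    [-0.4,0.7,0,0,0,-0.16]
  ]
}}

```text
t: 15.85
tool_pos: [0.5468, 0.2046, 0.133]
eef_rot: [-2.656, -1.675, -0.0]
wrist_force: [-0.5, 0.4, 0.5]
grip_width: 0.0002
gripper_force: 0.0
```

Run:
```python
from h import *
s=env.read_state();M=R.from_rotvec(s["eef_rot"]).as_matrix();p=s["tool_pos"]
print(p,s["qpos"][5],"yaw",np.degrees(np.arctan2(M[1,1],M[0,1])))
c=env.camera("top")
cv2.imwrite("pics/crop7.png",cv2.resize(c["color"][150:270,235:395,::-1],None,fx=5,fy=5,interpolation=cv2.INTER_CUBIC))
pv=np.array([.6157,.1305])
for f in (155,155,*range(165,271,15)):
    a=np.radians(f);print(f,(pv+.088*np.array([np.cos(a),np.sin(a)])-.015*np.array([-np.sin(a),np.cos(a)])).round(4))
```

```text
[0.54680368 0.20458956 0.13298718] 0.6538382830708487 yaw -25.51174133060406
155 [0.5423 0.1813]
155 [0.5423 0.1813]
165 [0.5346 0.1678]
180 [0.5277 0.1455]
195 [0.5268 0.1222]
210 [0.532  0.0995]
225 [0.5429 0.0789]
240 [0.5587 0.0618]
255 [0.5784 0.0494]
270 [0.6007 0.0425]
```

View pics/crop7.png

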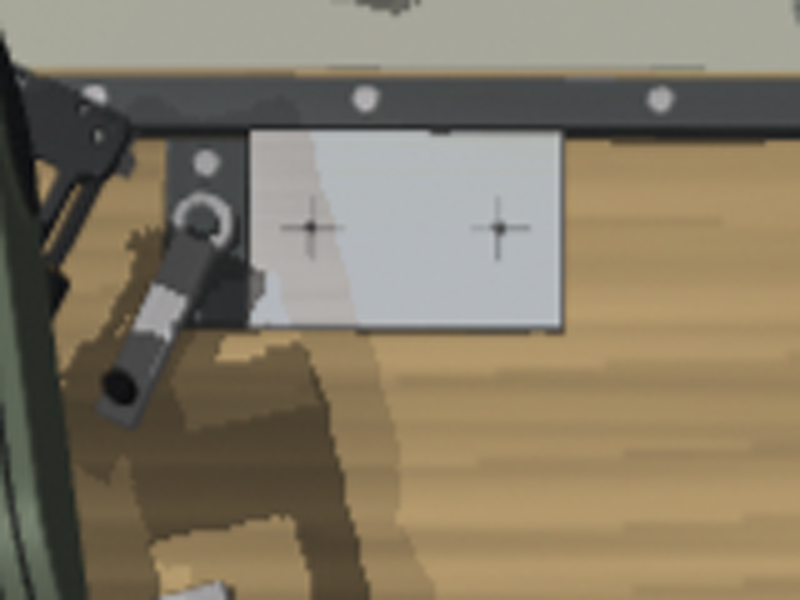

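The plate is tight against both fence and stop (edges at crop row 130 and column 248). The peg is at (120,385). Descending behind it and starting the arc.

{"api": "play_rows", "payload": {
  "targets": [
    [0,0,-0.3,0,0,0],
    [0,0,-0.55,0,0,0],
    [0,0,-0.59,0,0,0],
    [0,0,-0.59,0,0,0]
  ]
}}

```text
t: 16.23
tool_pos: [0.5454, 0.2026, 0.0717]
eef_rot: [-2.652, -1.679, 0.008]
wrist_force: [0.3, 0.3, -0.5]
grip_width: 0.0005
gripper_force: 0.0
```

{"api": "play_rows", "payload": {
  "targets": [
    [-0.02,-0.12,0,0,0,0],
    [-0.045,-0.23,0,0,0,0],
    [-0.09,-0.3,0,0,0,0.028],
    [-0.12,-0.37,0,0,0,0.056],
    [-0.16,-0.48,0,0,0,0.095]
  ]
}}

```text
t: 16.65
tool_pos: [0.5329, 0.1544, 0.076]
eef_rot: [2.37, 2.06, 0.006]
wrist_force: [1.2, 1.2, -0.0]
grip_width: 0.0002
gripper_force: 0.5
```

{"api": "play_rows", "payload": {
  "targets": [
    [-0.033,-0.1,0,0,0,0.039],
    [-0.045,-0.21,0,0,0,0.078],
    [-0.05,-0.33,0,0,0,0.117],
    [-0.03,-0.44,0,0,0,0.156],
    [0.0,-0.55,0,0,0,0.195]
  ]
}}

```text
t: 17.07
tool_pos: [0.5327, 0.0988, 0.0761]
eef_rot: [1.636, 2.679, 0.004]
wrist_force: [1.9, 1.4, 0.6]
grip_width: 0.0004
gripper_force: 0.6
```

{"api": "play_rows", "payload": {
  "targets": [
    [0.05,-0.105,0,0,0,0.039],
    [0.109,-0.206,0,0,0,0.078],
    [0.183,-0.297,0,0,0,0.117],
    [0.267,-0.377,0,0,0,0.156],
    [0.36,-0.445,0,0,0,0.195]
  ]
}}

```text
t: 17.48
tool_pos: [0.5685, 0.054, 0.076]
eef_rot: [0.753, 3.048, 0.002]
wrist_force: [-0.9, 1.5, -0.0]
grip_width: 0.0004
gripper_force: 0.5
```

Run:
```python
from h import *
s=env.read_state();M=R.from_rotvec(s["eef_rot"]).as_matrix();p=s["tool_pos"]
print(p,s["qpos"][5],"yaw",np.degrees(np.arctan2(M[1,1],M[0,1])))
```

```text
[0.56849367 0.05403611 0.07597583] -1.1434720640766909 yaw 62.22882295978884
```

{"api": "play_rows", "payload": {
  "targets": [
    [0.1,-0.05,0,0,0,0.039],
    [0.2,-0.09,0,0,0,0.078],
    [0.26,-0.11,0,0,0,0.115],
    [0.28,-0.115,0,0,0,0.15],
    [0.3,-0.115,0,0,0,0.155]
  ]
}}

```text
t: 17.9
tool_pos: [0.5985, 0.0423, 0.0757]
eef_rot: [0.002, 3.139, -0.001]
wrist_force: [-1.4, -1.4, -0.2]
grip_width: 0.0008
gripper_force: 0.5
```

{"api": "play_rows", "payload": {
  "targets": [
    [0.01,0,0,0,0,0],
    [0.02,0,0,0,0,0],
    [0.02,0,0,0,0,0]
  ]
}}

```text
t: 18.15
tool_pos: [0.5997, 0.0436, 0.0746]
eef_rot: [0.007, 3.141, -0.0]
wrist_force: [-0.4, -1.2, 0.4]
grip_width: 0.0006
gripper_force: 0.3
```

{"api": "play_rows", "payload": {
  "targets": [
    [0.01,0,0,0,0,0],
    [0.02,0,0,0,0,0],
    [0.02,0,0,0,0,0]
  ]
}}

```text
t: 18.4
tool_pos: [0.5999, 0.0439, 0.0739]
eef_rot: [-0.004, -3.138, 0.001]
wrist_force: [-4.4, -1.8, 4.7]
grip_width: 0.0003
gripper_force: 2.7
```

{"api": "play_rows", "payload": {
  "targets": [
    [0.02,0,0,0,0,0],
    [0.03,0,0,0,0,0],
    [0.03,0,0,0,0,0]
  ]
}}

```text
t: 18.65
tool_pos: [0.6003, 0.0439, 0.0738]
eef_rot: [-0.004, -3.131, 0.001]
wrist_force: [-12.6, -1.7, 9.5]
grip_width: 0.0002
gripper_force: 6.1
```

{"api": "play_rows", "payload": {
  "targets": [
    [-0.1,0,0,0,0,0],
    [-0.4,0,0,0,0,0],
    [-0.7,0,0.3,0,0,0],
    [-1,0,0.7,0,0,0],
    [-1,0,1,0,0,0]
  ]
}}

```text
t: 19.07
tool_pos: [0.499, 0.0449, 0.172]
eef_rot: [-0.004, -3.133, -0.002]
wrist_force: [1.1, -0.5, -0.5]
grip_width: 0.0004
gripper_force: 0.0
```

{"api": "play_rows", "payload": {
  "targets": [
    [-0.4,-0.3,0.1,0,0,0],
    [-0.8,-0.6,0.2,0,0,0],
    [-0.8,-1,0.2,0,0,0],
    [-0.8,-1,0.2,0,0,0],
    [-0.8,-1,0.2,0,0,0]
  ]
}}

```text
t: 19.48
tool_pos: [0.4247, -0.0581, 0.1949]
eef_rot: [0.011, 3.138, -0.002]
wrist_force: [0.4, -0.7, -0.1]
grip_width: 0.0003
gripper_force: 0.0
```

Run:
```python
from h import *
c=env.camera("top")
cv2.imwrite("pics/crop8.png",cv2.resize(c["color"][150:300,190:390,::-1],None,fx=4,fy=4,interpolation=cv2.INTER_CUBIC))
P=cloud(c);z=P[...,2];m=(z>.068)&(z<.085);m[:180]=0;m[225:]=0;m[:,:290]=0;m[:,340:]=0
print(np.median(P[m],0),m.sum(),env.read_state()["tool_pos"])
```

```text
[0.61463458 0.04251988 0.07749278] 32 [ 0.4249777  -0.05677727  0.19455208]
```

View pics/crop8.png

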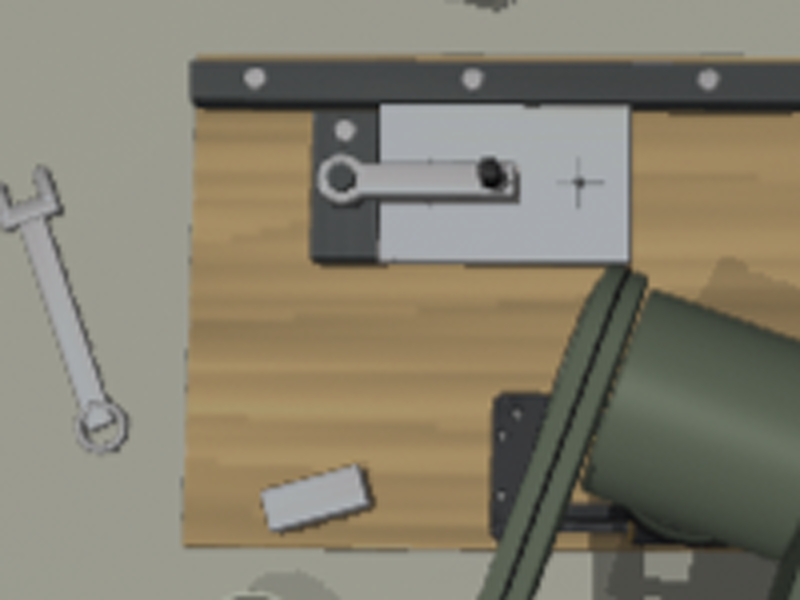

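The plate is flush at the fence (crop row 104) and at the stop (column 380). The arm lies straight across it along -y (peg at (490,173), at its hard end), and the bystanders in this view (wrench, block) haven't moved.

```bash
python3 -c "
from station import env
print(env.finish_job())"
```

```text
the job is handed in; nothing more can be done
None
```

The job is handed in: the plate is seated flush against the fence and the end stop, the hold-down arm is closed across it at its hard end, and the robot is clear after about 20 s; no verdict came back from the hand-in.

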